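Gauge a spacer bar and lay it in the cradle for its height

TASK

Take the spacer bar from the flat cork pad, hold it level on the gauge's base and push its end at the middle of the gate to feel its height: a tall bar stops against the lip, a low one goes in under it (let it in by at least 20 mm). Then lay it in the sloping cradle for that height, the wide cradle with the deep channel for a tall bar, the narrow one with the shallow channel for a low bar, flat on the channel floor and at or just above the lower stop, and let go. Leave the other bar in its tray and do not knock the tin or the loupe.

Things in the scene. Friction and masses are not known exactly. Their poses are not given: they have to be found in the camera images.
- spacer_a: One of two look-alike aluminium spacer bars, 120 mm long (x), 26 mm wide (y), two screw holes in the top; one is 40 mm high, the other 32 mm (the name does not tell which). Loose, 0.2 to 0.45 kg. Origin: centre of the underside; x along the bar, z up; both ends alike. At the start one lies on the pad, the other in the tray, long side roughly along world y.
- spacer_b: One of two look-alike aluminium spacer bars, 120 mm long (x), 26 mm wide (y), two screw holes in the top; one is 40 mm high, the other 32 mm (the name does not tell which). Loose, 0.2 to 0.45 kg. Origin: centre of the underside; x along the bar, z up; both ends alike. At the start one lies on the pad, the other in the tray, long side roughly along world y.
- pad: Flat cork pad without a rim, 90 mm (x) by 130 mm (y), 4 mm thick, fixed; the bar to be gauged lies on it. Origin: centre of the underside, on the table.
- tray: Low steel tray, 100 mm (x) by 150 mm (y), floor 4 mm thick, rim 12 mm high, fixed; holds the bar that is to be left alone. Origin: centre of the underside, on the table.
- gauge: Steel go/no-go gate, fixed. Origin: centre of the underside, on the table; x is the way a bar is pushed in, roughly world +y (left). Base block 132 (x) by 76 mm (y), its top 34 mm above the table. At x = 30 to 66 mm a lintel, 70 to 84 mm above the table, on side pillars: an opening 50 mm wide and 36 mm high over the block, open at the back.
- cradle_wide: The wide cradle: grey base plate 130 mm (x) by 72 mm (y), fixed, carrying the sloping channel. Origin: centre of the underside, on the table. The channel's side walls stand only at its two ends, at channel x = -61 to -26 and 31 to 66 mm; between them the sides are open for fingers, over a floor plate 72 mm wide. Its upper end is about 100 mm above the table.
- cradle_narrow: The narrow cradle: grey base plate 130 mm (x) by 52 mm (y), fixed, carrying the sloping channel. Origin: centre of the underside, on the table. The channel's side walls stand only at its two ends, at channel x = -61 to -26 and 31 to 66 mm; between them the sides are open for fingers, over a floor plate 52 mm wide. Its upper end is about 100 mm above the table.
- gauge_lip (a point): Middle of the lower front edge (lip) of the gauge's lintel, 30 mm in x from the gauge's origin and 70 mm above the table. A 40 mm bar stops here with its end; a 32 mm bar goes under.
- cradle_wide_channel: Sloping channel, for the tall (40 mm) bar, of the wide cradle (fixed). Origin: mid floor, 60 mm up the slope from the lower end stop (a bar on the stop has its origin here), 53 mm above the table. x runs up the slope, 30 degrees above level, roughly towards world +y; z square to the floor, so leaning 30 degrees to -y. 32 mm wide between 14 mm high walls; stop as high, top end open.
- cradle_narrow_channel: Sloping channel, for the low (32 mm) bar, of the narrow cradle (fixed). Origin: mid floor, 60 mm up the slope from the lower end stop (a bar on the stop has its origin here), 53 mm above the table. x runs up the slope, 30 degrees above level, roughly towards world +y; z square to the floor, so leaning 30 degrees to -y. 32 mm wide between 6 mm high walls; stop as high, top end open.
- parts_tin: Round steel tin, 53 mm across, 22 mm high, loose bystander. Origin: centre of the underside.
- loupe: Black loupe, 33 mm across, 30 mm high, loose bystander. Origin: centre of the underside.

How it is judged:
By the outcome, as a careful person would: the job done as asked, in the order asked, and still so for the second after the job is handed in, with the robot touching nothing.
It also fails if it takes over 42 s, if anything falls off the work surface, if the arm or the gripper's body presses on something with over 40 N, if the wrist force passes 120 N, or if a joint passes its speed limit or range.

ROBOT

A 6-joint arm with a two-finger parallel gripper is mounted at the origin on a cart in front of the work surface, level with it; the furniture and walls round the work are solid. World frame = base frame: x ahead of the robot, y to its left, z up, the work surface at z = 0. Lengths are in m, angles in rad, forces in N, time in s.
With the tool pointing down it reaches from about 0.225 to 0.875 m from the base axis. Payload 3.4 kg.
Tool frame: the origin (TCP) lies between the finger pads; the fingertips stand 19 mm ahead of it and the grasp point (between the pads) is the TCP; z points along the fingers, y is the line along which they close (so a half turn about z gives the same grasp; the last joint's range is limited). The gripper opens to 85 mm and grips with 20 to 120 N. Pads are 22 mm wide; open, the fingers measure 114 mm over their backs; the gripper's body (76 mm by 85 mm) begins 54 mm behind the grasp point. The pads swing forward as they close: fully open they stand 13 mm farther back than shut.
Start: joints at [-1.45, 0.276, 1.505, -0, 1.361, -0.121], TCP at [0.138, -0.558, 0.25] pointing down, gripper open.
Joint ranges: [-2.89, 2.89], [-0.75, 2.08], [0.22, 2.7], [-1.18, 4.32], [0.11, 2.71], [-2.7, 2.7]. Speed limits (rad/s): [2.57, 2.57, 3.14, 3.14, 3.14, 3.14].

INTERFACE

Orientations are given as a unit quaternion [w, x, y, z].
In Python, from rig import get_state, imaging, ticket gives the robot as it stands. The module is installed in compiled form; this text tells all that it offers.
- The arm moves only by the shell command python3 -m inch 'ROWS' [FORCE]. ROWS is JSON, a list of rows, each an object with "claw": the opening, from -1 (shut) to 1 (fully open); "travel": the shift along the world's x, y, z in units of 200 mm (1.0 is 200 mm), a list of three; "turn": the turn about the world's z in units of 180 degrees (1.0 is 180 degrees). A call has 1 to 5 rows; each row is the pose to reach, as a shift and turn from the pose commanded when the call began, turning the shorter way round; what a row does not reach only later rows make up. A row lasts 1/10 s, in which the tool goes at most 50 mm and 8.59 degrees, less where a joint would pass 70% of its speed; a pose out of reach is approached as far as the arm can. A call with a number of a shift or a turn outside -1 to 1 is refused whole. A call with a gripper value outside its range is refused whole. The fingers move at their own pace and stop on an object; FORCE is the grip in N (left out, the last holds). Time passes only in rows, so rows that repeat a pose let the fingers close. It gives the time, the measured TCP pose, the force, the opening and the grip force at its end, in the units of the state.
- get_state(): the state, without advancing time (a new reading comes with each control period).
- imaging.get_image(name): name is "side" or "top" or "wrist"; returns the picture (420x560x3 uint8, red, green, blue); there is no depth.
- imaging.camera_params(name): a dict with "camera_matrix" (3x3 intrinsics, pixels), "cam_to_world" (4x4, takes a point from camera to world coordinates); the wrist camera has in their place "T_tool_cam" (4x4, takes a point from camera to tool coordinates, whose origin is the TCP and whose axes are the flange's). Camera axes: x right, y down, z forward; pixel columns grow to the right and rows downward; lengths in m; the calibration is good to about 2 mm. A picture is of the moment at which its call begins: read the wrist's pose just before it. camera_params takes no time and is no camera call.
- ticket.sign_off(): hands the job in; it is judged then, once.
The state is a dict: "clock": time; "qpos": joint angles; "qd": joint speeds; "effort": joint torques, N m; "position": TCP position; "ee_rot": TCP orientation; "contact_force": force on the tool from outside, world axes, zero at the start; "moment": the same for the moment, N m; "width": finger opening in m; "gripper_force": force on a finger pad.
Only numpy, scipy, OpenCV 4.12 (cv2) and the standard library are available. Lean on these libraries where they do the work, as an engineer would, in place of code of your own. Each camera call takes 0.05 s, during which the arm holds its last target. There are 200 camera calls.

## Working session

There is one attempt and no reset: what is moved stays moved. The work goes in short steps, Python scripts to look and compute and a shell command to move; the robot and the scene stay as the last step left them, time stands still between calls to the robot, and variables do not carry over. Pictures are saved under pics/ and viewed, at most 10 in all, crops included, and the job is handed in when it is done.

```bash
mkdir -p pics; cat > h.py <<'E'
import numpy as np, cv2
from rig import get_state, imaging
def grab(n,f):
    im=imaging.get_image(n); cv2.imwrite(f'pics/{f}.png',im[:,:,::-1]); return im
def ray(n,uv,st=None):
    p=imaging.camera_params(n);K=np.array(p['camera_matrix'])
    if n=='wrist':
        T=np.eye(4);w,x,y,z=st['ee_rot']
        from scipy.spatial.transform import Rotation as R
        T[:3,:3]=R.from_quat([x,y,z,w]).as_matrix();T[:3,3]=st['position'];T=T@np.array(p['T_tool_cam'])
    else: T=np.array(p['cam_to_world'])
    d=T[:3,:3]@np.linalg.solve(K,[uv[0],uv[1],1.]);return T[:3,3],d
def at(n,uv,z,st=None):
    o,d=ray(n,uv,st);return o+d*(z-o[2])/d[2]
def proj(n,P):
    p=imaging.camera_params(n);c=np.linalg.inv(np.array(p['cam_to_world']))@np.append(P,1);q=np.array(p['camera_matrix'])@c[:3];return q[:2]/q[2]
E
python3 - <<'E'
from h import *
a=grab('top','top0');b=grab('side','side0')
np.set_printoptions(precision=3,suppress=True)
for n in('top','side'):print(imaging.camera_params(n))
print(get_state())
E
```

```text
{'camera_matrix': array([[546.755,   0.   , 276.905],
       [  0.   , 546.755, 223.863],
       [  0.   ,   0.   ,   1.   ]]), 'cam_to_world': array([[ 0.002, -0.976,  0.216,  0.268],
       [-1.   , -0.003, -0.   ,  0.146],
       [ 0.001, -0.216, -0.976,  1.312],
       [ 0.   ,  0.   ,  0.   ,  1.   ]])}
{'camera_matrix': array([[450.945,   0.   , 274.56 ],
       [  0.   , 450.945, 215.557],
       [  0.   ,   0.   ,   1.   ]]), 'cam_to_world': array([[-0.843, -0.276,  0.462,  0.06 ],
       [-0.537,  0.466, -0.703,  0.898],
       [-0.021, -0.841, -0.541,  0.626],
       [ 0.   ,  0.   ,  0.   ,  1.   ]])}
{'clock': 0.1, 'qpos': array([-1.45 ,  0.277,  1.506,  0.   ,  1.361, -0.121]), 'qd': array([ 0.001, -0.001, -0.003,  0.002, -0.002,  0.   ]), 'effort': array([  0.001, -41.77 , -24.64 ,  -0.   ,   0.006,   0.   ]), 'position': array([ 0.138, -0.558,  0.25 ]), 'ee_rot': array([-0.001,  0.993,  0.121,  0.   ]), 'contact_force': array([0.149, 0.422, 0.323]), 'moment': array([-0.024,  0.012,  0.006]), 'gripper_force': 0.0, 'width': 0.08575368509352574}
```

View pics/top0.png

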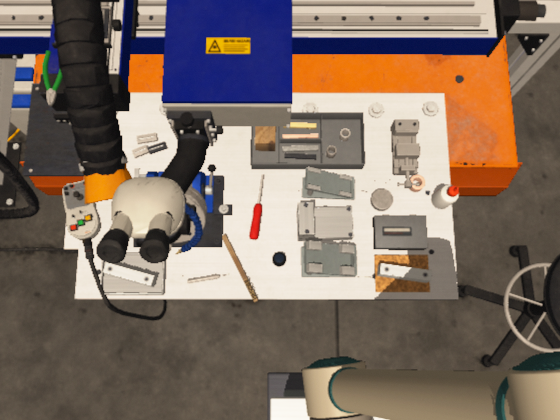

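View pics/side0.png

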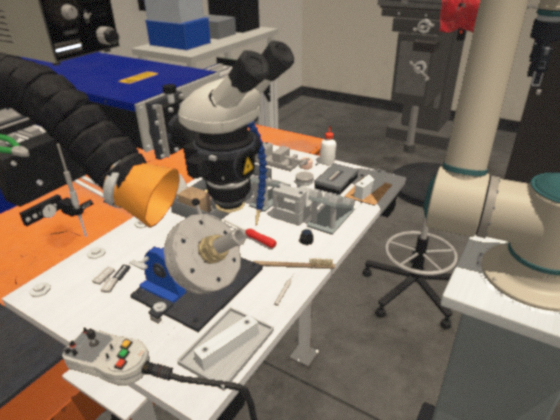

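```bash
python3 - <<'E'
from h import *
np.set_printoptions(precision=3,suppress=True)
a=cv2.imread('pics/top0.png');c=cv2.resize(a[165:300,265:435],None,fx=4.4,fy=4.4,interpolation=cv2.INTER_CUBIC);cv2.imwrite('pics/top0c.png',c)
for n,uv,z in[('bar',(402,270),.04),('gauge',(326,220),.034),('wide',(329,258),.06),('narrow',(329,184),.06),('loupe',(279,258),.03),('tin',(381,198),.02),('box',(400,231),.03)]:print(n,at('top',uv,z))
print(imaging.camera_params('wrist'))
E
```

```text
bar [ 0.44  -0.148  0.04 ]
gauge [0.56  0.028 0.034]
wide [0.464 0.025 0.06 ]
narrow [0.643 0.021 0.06 ]
loupe [0.469 0.14  0.03 ]
tin [ 0.619 -0.109  0.02 ]
box [ 0.535 -0.15   0.03 ]
{'camera_matrix': array([[355.71 ,   0.   , 279.672],
       [  0.   , 355.71 , 208.848],
       [  0.   ,   0.   ,   1.   ]]), 'T_tool_cam': array([[ 0.002, -0.949, -0.316,  0.081],
       [ 1.   ,  0.002, -0.   , -0.   ],
       [ 0.001, -0.316,  0.949, -0.124],
       [ 0.   ,  0.   ,  0.   ,  1.   ]])}
```

View pics/top0c.png

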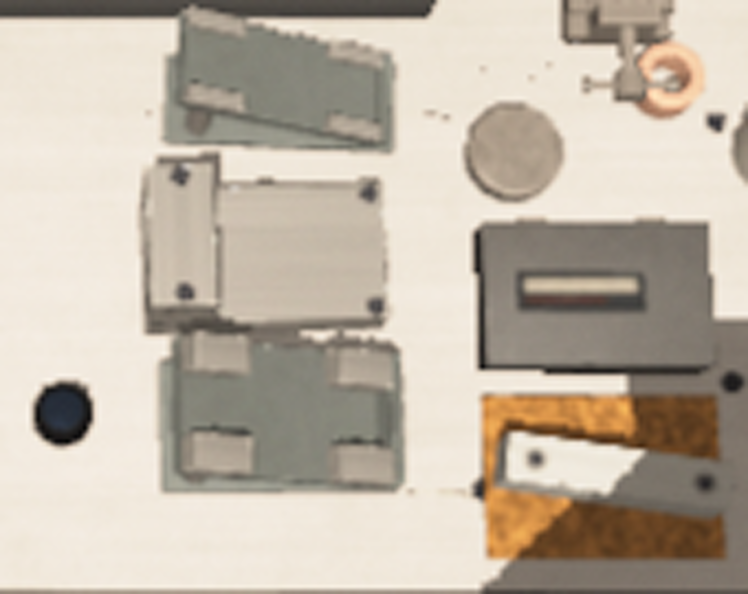

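The top view shows the pad and its bar at about (402,270), with holes at (387,269) and (425,274). The gauge is at (326,220), the wide cradle at (329,258), the narrow cradle at (329,184), the tin at (381,198) and the loupe at (279,258). The other bar is in the tray at far left. I'll move the wrist camera over the work for a closer look.

```bash
for i in 1; do
python3 -m inch '[{"claw":1,"travel":[0.8,0.8,0.2],"turn":0.2},{"claw":1,"travel":[0.8,0.8,0.2],"turn":0.2},{"claw":1,"travel":[0.8,0.8,0.2],"turn":0.2},{"claw":1,"travel":[0.8,0.8,0.2],"turn":0.2},{"claw":1,"travel":[0.8,0.8,0.2],"turn":0.2}]'
python3 -m inch '[{"claw":1,"travel":[0.7,0.9,0],"turn":0.2},{"claw":1,"travel":[0.7,0.9,0],"turn":0.2},{"claw":1,"travel":[0.7,0.9,0],"turn":0.2},{"claw":1,"travel":[0.7,0.9,0],"turn":0.2},{"claw":1,"travel":[0.7,0.9,0],"turn":0.2}]'
python3 -m inch '[{"claw":1,"travel":[0.5,0.8,0],"turn":0.02},{"claw":1,"travel":[0.5,0.8,0],"turn":0.02},{"claw":1,"travel":[0.5,0.8,0],"turn":0.02},{"claw":1,"travel":[0.5,0.8,0],"turn":0.02},{"claw":1,"travel":[0.5,0.8,0],"turn":0.02}]'
done
python3 - <<'E'
from h import *
import pickle
s=get_state();print(s['position'],s['ee_rot'],s['qd']);pickle.dump(s,open('s1.pkl','wb'))
a=grab('wrist','w1');cv2.imwrite('pics/w1b.png',cv2.resize(a[:,:,::-1],(800,600),interpolation=cv2.INTER_CUBIC))
E
```

```text
clock: 0.6
position: [0.2994, -0.3955, 0.2907]
ee_rot: [-0.0, 0.906, 0.424, 0.001]
contact_force: [0.4, -0.7, -0.4]
width: 0.0852
gripper_force: 0.0
clock: 1.1
position: [0.4391, -0.2151, 0.2901]
ee_rot: [-0.0, 0.73, 0.683, 0.001]
contact_force: [-0.6, -0.3, -0.2]
width: 0.0854
gripper_force: 0.0
clock: 1.6
position: [0.5395, -0.0541, 0.2896]
ee_rot: [-0.001, 0.709, 0.706, 0.001]
contact_force: [-0.2, -0.1, -0.0]
width: 0.0854
gripper_force: 0.0
[ 0.53952557 -0.05414666  0.28956565] [-0.00078991  0.70851746  0.7056921   0.00102467] [-0.06802208 -0.01889014  0.02794618 -0.07698121  0.02118207 -0.04174793]
```

View pics/w1b.png

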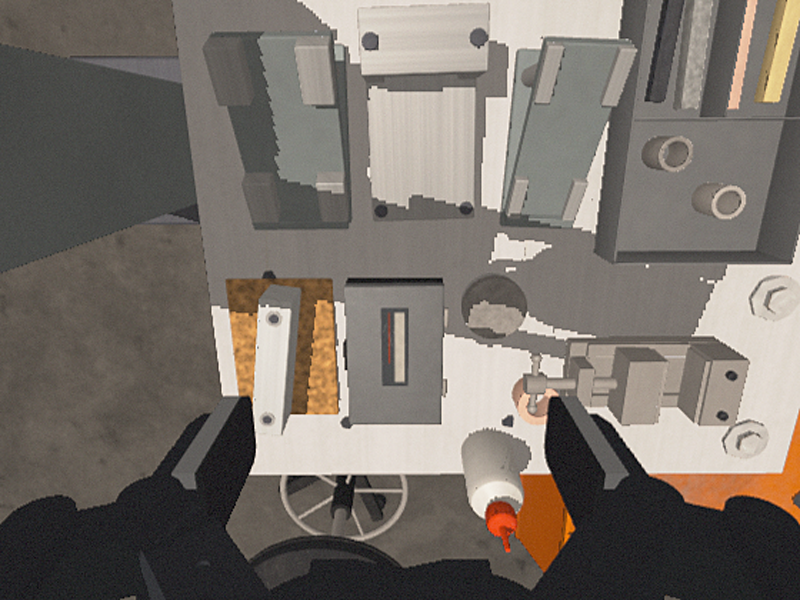

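```bash
python3 - <<'E'
from h import *
import pickle;s=pickle.load(open('s1.pkl','rb'));np.set_printoptions(precision=4,suppress=True)
f=lambda u,v,z:at('wrist',(u/1.42857,v/1.42857),z,s)
def ang(p,q):d=q-p;return np.degrees(np.arctan2(d[1],d[0]))
for z in(.036,.044):
  p,q=f(267,420,z),f(274,319,z);print('bar wrist',z,(p+q)/2,ang(p,q),np.linalg.norm(p-q))
  p,q=at('top',(425.2,274.5),z),at('top',(386.6,269.1),z);print('bar top',z,(p+q)/2,ang(p,q),np.linalg.norm(p-q))
p,q=f(380,211,.034),f(466,209,.034);print('gauge screws',p,q,ang(p,q))
t=lambda u,v,z:at('top',(265+u/4.4,165+v/4.4),z)
print('top g screws',t(375,305,.034),t(368,190,.034))
print('lintel screws wrist',f(370,41,.084),f(479,37,.084),'top',t(184,292,.084),t(180,175,.084))
print('narrow wall top strips',)
E
```

```text
bar wrist 0.036 [ 0.4328 -0.1608  0.036 ] 81.76821582915333 0.09261638810059854
bar top 0.036 [ 0.4359 -0.1574  0.036 ] 82.09421424446514 0.09077448915130855
bar wrist 0.044 [ 0.4351 -0.1568  0.044 ] 81.76821582915332 0.09065747075236942
bar top 0.044 [ 0.4349 -0.1555  0.044 ] 82.09421424446516 0.09020526397580221
gauge screws [ 0.5248 -0.03    0.034 ] [ 0.5889 -0.0287  0.034 ] 1.185759706607695
top g screws [ 0.5256 -0.0296  0.034 ] [ 0.5898 -0.0274  0.034 ]
lintel screws wrist [0.5222 0.0768 0.084 ] [0.5861 0.0788 0.084 ] top [0.5222 0.0767 0.084 ] [0.5851 0.0782 0.084 ]
narrow wall top strips
```

The wrist and top views agree best at the 44 mm top height. That puts the bar centre at (0.435, -0.156) with a yaw of 82°, and the gauge yaw at about 91.5°. Next I'll pick up the bar.

```bash
python3 -m inch '[{"claw":0.2,"travel":[-0.52,-0.51,-0.5],"turn":-0.044},{"claw":0.2,"travel":[-0.52,-0.51,-0.8],"turn":-0.044},{"claw":0.2,"travel":[-0.52,-0.51,-0.8],"turn":-0.044},{"claw":0.2,"travel":[-0.52,-0.51,-0.8],"turn":-0.044},{"claw":0.2,"travel":[-0.52,-0.51,-0.8],"turn":-0.044}]'
python3 -m inch '[{"claw":0.2,"travel":[0,0,0],"turn":0},{"claw":0.2,"travel":[0,0,0],"turn":0}]'
python3 - <<'E'
from h import *
import pickle
s=get_state();print(s['position'],s['ee_rot'],s['width']);pickle.dump(s,open('s2.pkl','wb'))
a=grab('wrist','w2');cv2.imwrite('pics/w2b.png',cv2.resize(a[:,:,::-1],(800,600),interpolation=cv2.INTER_CUBIC))
E
```

```text
clock: 2.15
position: [0.4279, -0.1611, 0.1269]
ee_rot: [-0.004, 0.758, 0.652, -0.002]
contact_force: [-0.3, 0.7, -1.0]
width: 0.0511
gripper_force: 0.0
clock: 2.35
position: [0.4338, -0.1612, 0.1308]
ee_rot: [0.0, 0.758, 0.652, 0.0]
contact_force: [-0.2, -0.3, 0.6]
width: 0.0509
gripper_force: 0.0
[ 0.43377857 -0.16123385  0.13084509] [4.26644053e-04 7.58029077e-01 6.52220584e-01 2.14658834e-04] 0.05092880667266869
```

View pics/w2b.png

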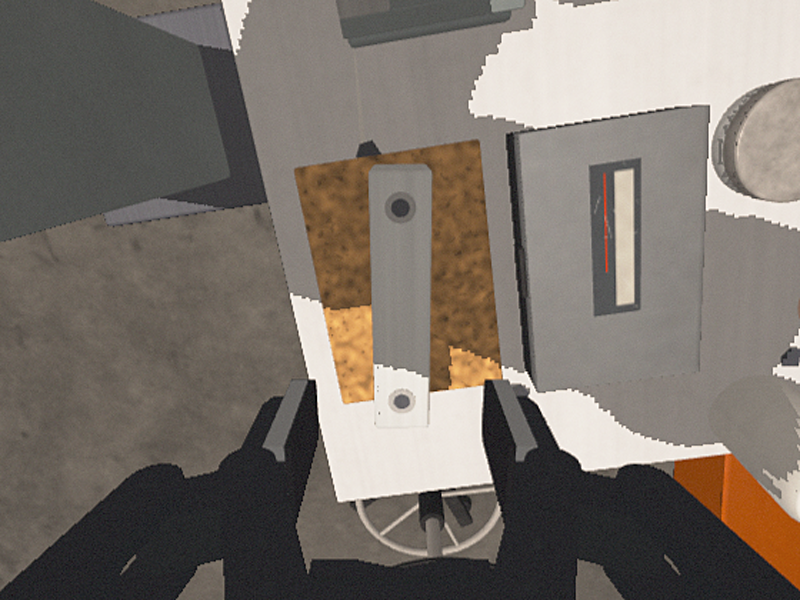

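The view shows the bar centred and parallel between the fingers, with holes at (400,207) and (402,401). I'll compute the residual.

```bash
python3 - <<'E'
from h import *
import pickle;s=pickle.load(open('s2.pkl','rb'));np.set_printoptions(precision=4,suppress=True)
f=lambda u,v,z:at('wrist',(u/1.42857,v/1.42857),z,s)
for z in(.036,.044):
  p,q=f(402,401,z),f(400,207,z);d=q-p;print((p+q)/2,np.degrees(np.arctan2(d[1],d[0])),np.linalg.norm(d),(p+q)/2-s['position'])
E
```

```text
[ 0.4345 -0.1588  0.036 ] 82.1229319198696 0.09406565808853513 [ 0.0008  0.0024 -0.0948]
[ 0.4349 -0.156   0.044 ] 82.1229319198696 0.09063400379216342 [ 0.0011  0.0052 -0.0868]
```

```bash
python3 -m inch '[{"claw":0.2,"travel":[0.005,0.04,-0.2],"turn":0.004},{"claw":0.2,"travel":[0.005,0.04,-0.35],"turn":0.004},{"claw":0.2,"travel":[0.005,0.04,-0.45],"turn":0.004},{"claw":0.2,"travel":[0.005,0.04,-0.51],"turn":0.004},{"claw":0.2,"travel":[0.005,0.04,-0.51],"turn":0.004}]' 60
python3 -m inch '[{"claw":-1,"travel":[0,0,0],"turn":0},{"claw":-1,"travel":[0,0,0],"turn":0},{"claw":-1,"travel":[0,0,0],"turn":0},{"claw":-1,"travel":[0,0,0],"turn":0},{"claw":-1,"travel":[0,0,0],"turn":0}]' 60
```

```text
clock: 2.9
position: [0.4354, -0.1519, 0.0281]
ee_rot: [-0.0, 0.753, 0.658, -0.0]
contact_force: [-0.3, 0.5, 0.5]
width: 0.0515
gripper_force: 0.0
clock: 3.4
position: [0.4361, -0.1528, 0.0298]
ee_rot: [0.002, 0.753, 0.658, 0.001]
contact_force: [0.6, 0.3, 7.1]
width: 0.0253
gripper_force: 60.7
```

```bash
python3 -m inch '[{"claw":-1,"travel":[0,0,0.1],"turn":0},{"claw":-1,"travel":[0,0,0.3],"turn":0},{"claw":-1,"travel":[0,0,0.5],"turn":0},{"claw":-1,"travel":[0,0,0.55],"turn":0},{"claw":-1,"travel":[0,0,0.55],"turn":0}]'
python3 -m inch '[{"claw":-1,"travel":[0.15,0.15,0],"turn":0.02},{"claw":-1,"travel":[0.3,0.35,0],"turn":0.051},{"claw":-1,"travel":[0.45,0.55,0],"turn":0.051},{"claw":-1,"travel":[0.6,0.71,0],"turn":0.051},{"claw":-1,"travel":[0.6,0.71,0],"turn":0.051}]'
python3 -m inch '[{"claw":-1,"travel":[0,0,0],"turn":0},{"claw":-1,"travel":[0,0,0],"turn":0}]'
python3 - <<'E'
from h import *
import pickle
s=get_state();print(s['position'],s['ee_rot'],s['width'],s['contact_force'],s['moment']);pickle.dump(s,open('s3.pkl','wb'))
a=grab('wrist','w3');cv2.imwrite('pics/w3b.png',cv2.resize(a[:,:,::-1],(800,600),interpolation=cv2.INTER_CUBIC))
E
```

```text
clock: 3.9
position: [0.4355, -0.1527, 0.1398]
ee_rot: [0.002, 0.753, 0.658, 0.001]
contact_force: [-0.2, -0.5, -3.6]
width: 0.0254
gripper_force: 60.1
clock: 4.4
position: [0.5574, -0.0062, 0.1357]
ee_rot: [-0.001, 0.697, 0.717, 0.001]
contact_force: [-0.3, -0.5, -3.7]
width: 0.0253
gripper_force: 60.3
clock: 4.6
position: [0.5526, -0.0106, 0.1363]
ee_rot: [-0.002, 0.698, 0.716, -0.002]
contact_force: [-0.2, -0.2, -2.1]
width: 0.025
gripper_force: 60.3
[ 0.55262335 -0.01063456  0.13634558] [-0.00176786  0.69826423  0.71583605 -0.00163935] 0.025004988777744177 [-0.16137458 -0.18117454 -2.08508859] [ 0.0074525   0.02687572 -0.04422487]
```

View pics/w3b.png

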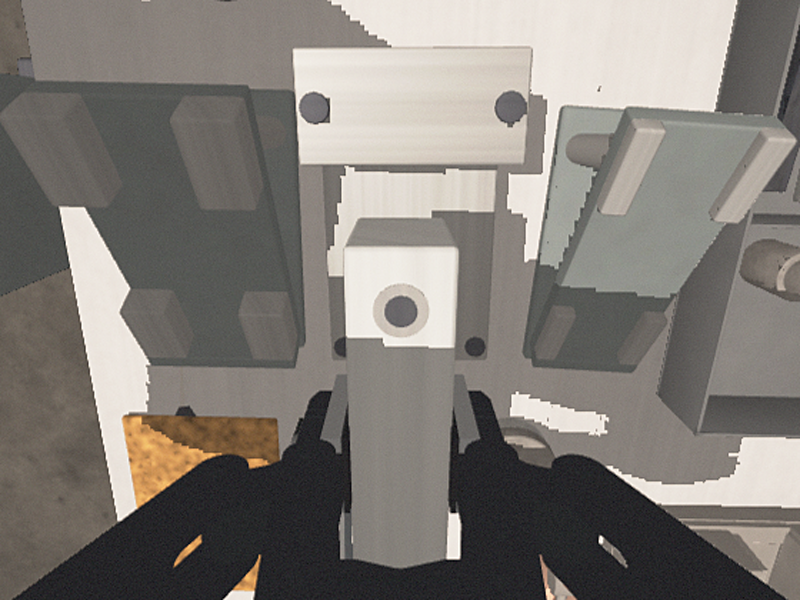

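The view shows the held bar centred in the gripper, its front top edge running (345,248) to (459,248), its hole at (401,311). The lintel screws are at (315,107) and (511,106), and the narrow cradle's walls are at right. I'll compute the offsets from these.

```bash
python3 - <<'E'
from h import *
import pickle;s=pickle.load(open('s3.pkl','rb'));np.set_printoptions(precision=4,suppress=True)
f=lambda u,v,z:at('wrist',(u/1.42857,v/1.42857),z,s)
print('yaw',2*np.degrees(np.arctan2(s['ee_rot'][2],s['ee_rot'][1])))
a,b=f(315,107,.084),f(511,106,.084);print('lintel',a,b,(a+b)/2)
a,b=f(294,164,.084),f(530,164,.084);print('lintel front edge',a,b,(a+b)/2)
print('base scr',f(475,346,.034),f(342,346,.034))
for z in np.arange(.135,.165,.005):
  a,b,h=f(345,248,z),f(459,248,z),f(401,311,z);print(round(z,3),np.linalg.norm(a-b),np.linalg.norm((a+b)/2-h),(a+b)/2-s['position'])
print('narrow')
for x,l,r in[(66,(666,124),(760,129)),(31,(629,215),(711,216)),(-26,(576,308),(637,310)),(-61,(560,364),(620,363))]:
  z=.053+x*.0005+.006*.866;a,b=f(*l,z),f(*r,z);print(x,a,b,(a+b)/2,np.linalg.norm(a-b))
im=cv2.imread('pics/w3.png')[40:265,0:220];im=cv2.convertScaleAbs(cv2.resize(im,None,fx=2.6,fy=2.6,interpolation=cv2.INTER_CUBIC),alpha=2,beta=-60);cv2.imwrite('pics/w3c.png',im)
E
```

```text
yaw 91.4238590740134
lintel [0.5221 0.0768 0.084 ] [0.5859 0.0787 0.084 ] [0.554  0.0778 0.084 ]
lintel front edge [0.5145 0.0585 0.084 ] [0.594  0.0607 0.084 ] [0.5543 0.0596 0.084 ]
base scr [ 0.5888 -0.0281  0.034 ] [ 0.5243 -0.03    0.034 ]
0.135 0.028796548745161105 0.016911245274256425 [-0.0012  0.0528 -0.0013]
0.14 0.02765225505608948 0.016239240048459197 [-0.0013  0.0539  0.0037]
0.145 0.026507961367017857 0.015567234822661955 [-0.0013  0.055   0.0087]
0.15 0.025363667677946233 0.014895229596864715 [-0.0013  0.0562  0.0137]
0.155 0.024219373988874828 0.014223224371067485 [-0.0014  0.0573  0.0187]
0.16 0.023075080299803204 0.013551219145270247 [-0.0014  0.0584  0.0237]
narrow
66 [0.6337 0.0744 0.0912] [0.6636 0.0737 0.0912] [0.6487 0.074  0.0912] 0.029901591858286756
31 [0.6348 0.043  0.0737] [0.6649 0.0434 0.0737] [0.6499 0.0432 0.0737] 0.03010868392386597
-26 [ 0.6309 -0.0035  0.0452] [ 0.6584 -0.0036  0.0452] [ 0.6447 -0.0035  0.0452] 0.027501509183025345
-61 [ 0.6334 -0.0395  0.0277] [ 0.6635 -0.0381  0.0277] [ 0.6485 -0.0388  0.0277] 0.03012914758689076
```

View pics/w3c.png

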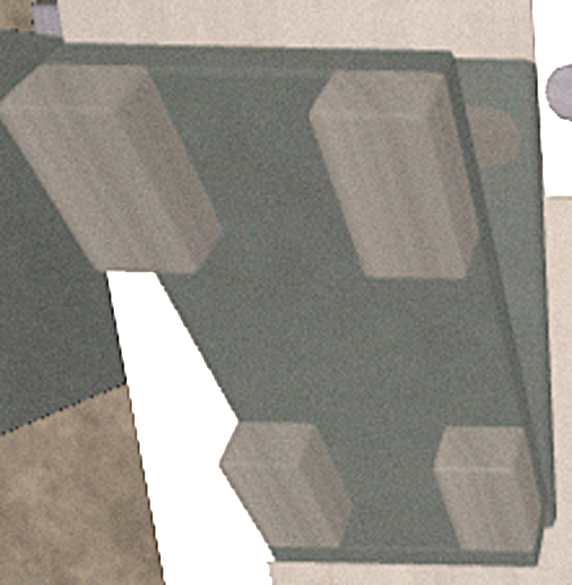

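The enhanced crop shows the wide cradle's four walls: the upper pair inner edges near (150,68)–(195,270) and (310,110)–(365,275), the lower pair below. I'll lower the bar onto the gauge base just before the gate.

```bash
python3 -m inch '[{"claw":-1,"travel":[0.02,0,-0.12],"turn":0},{"claw":-1,"travel":[0.02,0,-0.25],"turn":0},{"claw":-1,"travel":[0.02,0,-0.33],"turn":0},{"claw":-1,"travel":[0.02,0,-0.35],"turn":0},{"claw":-1,"travel":[0.02,0,-0.35],"turn":0}]'
python3 -m inch '[{"claw":-1,"travel":[0,0,0],"turn":0}]'
python3 -m inch '[{"claw":-1,"travel":[0,0,-0.01],"turn":0},{"claw":-1,"travel":[0,0,-0.01],"turn":0}]'
python3 -m inch '[{"claw":-1,"travel":[0,0,-0.01],"turn":0},{"claw":-1,"travel":[0,0,-0.01],"turn":0}]'
```

```text
clock: 5.15
position: [0.5577, -0.0111, 0.0678]
ee_rot: [-0.001, 0.699, 0.715, -0.001]
contact_force: [0.5, -0.1, -3.2]
width: 0.0251
gripper_force: 60.3
clock: 5.25
position: [0.5592, -0.0109, 0.0692]
ee_rot: [0.001, 0.699, 0.716, 0.001]
contact_force: [0.6, 0.7, -3.4]
width: 0.0253
gripper_force: 60.3
clock: 5.45
position: [0.559, -0.0104, 0.067]
ee_rot: [0.001, 0.698, 0.716, 0.0]
contact_force: [0.5, -0.1, -3.4]
width: 0.0253
gripper_force: 60.3
clock: 5.65
position: [0.5586, -0.0102, 0.0643]
ee_rot: [0.0, 0.698, 0.716, 0.0]
contact_force: [-0.8, -0.7, -3.4]
width: 0.025
gripper_force: 60.3
```

```bash
python3 -m inch '[{"claw":-1,"travel":[0,0,-0.01],"turn":0},{"claw":-1,"travel":[0,0,-0.01],"turn":0}]'
python3 -m inch '[{"claw":-1,"travel":[0,0,-0.007],"turn":0},{"claw":-1,"travel":[0,0,-0.007],"turn":0}]'
python3 -m inch '[{"claw":-1,"travel":[0,0,-0.006],"turn":0},{"claw":-1,"travel":[0,0,-0.006],"turn":0}]'
```

```text
clock: 5.85
position: [0.5585, -0.0102, 0.0621]
ee_rot: [-0.0, 0.698, 0.716, -0.0]
contact_force: [-0.3, -0.4, -3.0]
width: 0.0252
gripper_force: 60.3
clock: 6.05
position: [0.5586, -0.0103, 0.0607]
ee_rot: [-0.0, 0.698, 0.716, -0.0]
contact_force: [-0.4, 0.4, -3.5]
width: 0.0254
gripper_force: 60.3
clock: 6.25
position: [0.5588, -0.0103, 0.0598]
ee_rot: [0.0, 0.698, 0.716, 0.0]
contact_force: [0.7, -0.2, -2.4]
width: 0.0254
gripper_force: 60.5
```

```bash
python3 -m inch '[{"claw":-1,"travel":[0,0,-0.004],"turn":0},{"claw":-1,"travel":[0,0,-0.004],"turn":0}]'
python3 -m inch '[{"claw":-1,"travel":[0,0,-0.004],"turn":0},{"claw":-1,"travel":[0,0,-0.004],"turn":0}]'
```

```text
clock: 6.45
position: [0.5588, -0.0103, 0.0598]
ee_rot: [0.0, 0.698, 0.716, 0.0]
contact_force: [-2.2, 0.3, 3.8]
width: 0.0253
gripper_force: 61.3
clock: 6.65
position: [0.5588, -0.0103, 0.0598]
ee_rot: [0.0, 0.698, 0.716, 0.0]
contact_force: [-2.6, 0.5, 10.2]
width: 0.0252
gripper_force: 62.3
```

The bar is touching the base at z = 0.0598. I'll ease the pressure and push toward the lip.

```bash
python3 -m inch '[{"claw":-1,"travel":[0,0,0.004],"turn":0},{"claw":-1,"travel":[0,0.02,0.004],"turn":0},{"claw":-1,"travel":[-0.005,0.04,0.004],"turn":0},{"claw":-1,"travel":[-0.005,0.05,0.004],"turn":0}]'
python3 -m inch '[{"claw":-1,"travel":[0,0.01,0],"turn":0},{"claw":-1,"travel":[0,0.01,0],"turn":0}]'
python3 -m inch '[{"claw":-1,"travel":[0,0.01,0],"turn":0},{"claw":-1,"travel":[0,0.01,0],"turn":0}]'
python3 -m inch '[{"claw":-1,"travel":[0,0.01,0],"turn":0},{"claw":-1,"travel":[0,0.01,0],"turn":0}]'
```

```text
clock: 7.05
position: [0.5593, -0.0012, 0.0598]
ee_rot: [0.002, 0.698, 0.716, 0.0]
contact_force: [1.1, -5.2, 6.4]
width: 0.0248
gripper_force: 61.5
clock: 7.25
position: [0.5593, 0.001, 0.0598]
ee_rot: [0.002, 0.698, 0.716, 0.001]
contact_force: [-0.1, -3.6, 6.5]
width: 0.0253
gripper_force: 61.5
clock: 7.45
position: [0.5593, 0.0026, 0.0598]
ee_rot: [0.002, 0.698, 0.716, 0.0]
contact_force: [-0.3, -5.4, 5.3]
width: 0.0252
gripper_force: 61.5
clock: 7.65
position: [0.5594, 0.0027, 0.0598]
ee_rot: [0.003, 0.697, 0.717, -0.001]
contact_force: [-0.4, -12.3, 5.7]
width: 0.0253
gripper_force: 61.4
```

```bash
python3 -m inch '[{"claw":-1,"travel":[0,0.008,0],"turn":0},{"claw":-1,"travel":[0,0.008,0],"turn":0}]'
python3 - <<'E'
from h import *
import pickle
s=get_state();print(s['position'],s['contact_force'],s['moment']);pickle.dump(s,open('s4.pkl','wb'))
a=grab('wrist','w4');cv2.imwrite('pics/w4b.png',cv2.resize(a[:,:,::-1],(800,600),interpolation=cv2.INTER_CUBIC))
E
```

```text
clock: 7.85
position: [0.5595, 0.0027, 0.0598]
ee_rot: [0.004, 0.697, 0.717, -0.002]
contact_force: [-0.5, -16.8, 5.0]
width: 0.0249
gripper_force: 61.4
[0.5594642  0.00274643 0.05982211] [ -0.51717622 -16.76369823   5.0034622 ] [-1.96324133  0.18164812  0.016962  ]
```

View pics/w4b.png

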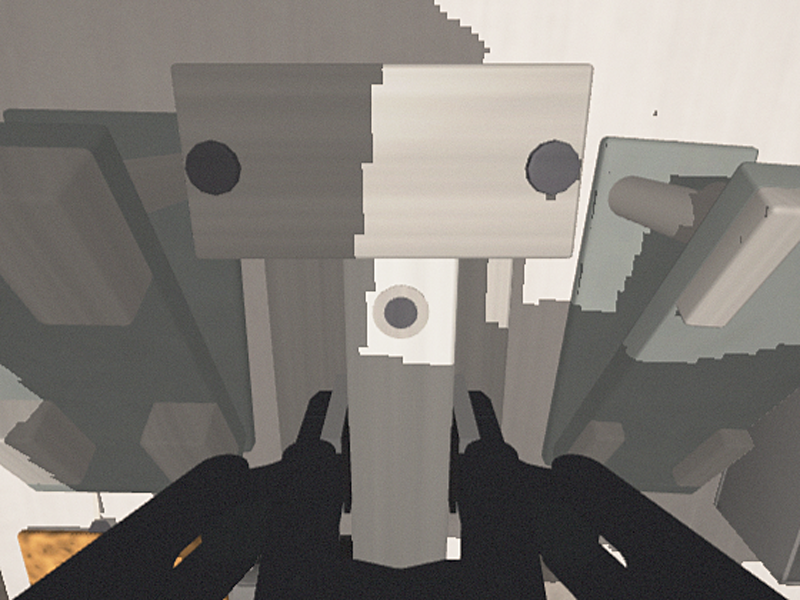

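The bar has stopped against the lintel: 17 N and no motion, so it's the tall bar. It sits about 4 mm right of the gate's middle, so I'll back off, centre it and feel once more.

```bash
python3 -m inch '[{"claw":-1,"travel":[0,-0.03,0],"turn":0},{"claw":-1,"travel":[-0.01,-0.05,0.002],"turn":0},{"claw":-1,"travel":[-0.022,-0.05,0.002],"turn":0},{"claw":-1,"travel":[-0.022,-0.04,0.002],"turn":0},{"claw":-1,"travel":[-0.022,-0.03,0.002],"turn":0}]'
python3 -m inch '[{"claw":-1,"travel":[0,0.01,0],"turn":0},{"claw":-1,"travel":[0,0.01,0],"turn":0}]'
python3 -m inch '[{"claw":-1,"travel":[0,0.01,0],"turn":0},{"claw":-1,"travel":[0,0.01,0],"turn":0}]'
python3 -m inch '[{"claw":-1,"travel":[0,0.012,0],"turn":0},{"claw":-1,"travel":[0,0.012,0],"turn":0}]'
```

```text
clock: 8.4
position: [0.5538, 0.0003, 0.0598]
ee_rot: [0.001, 0.698, 0.716, -0.0]
contact_force: [1.1, -6.0, 6.4]
width: 0.0256
gripper_force: 61.6
clock: 8.6
position: [0.5536, 0.0024, 0.0598]
ee_rot: [0.001, 0.698, 0.716, -0.001]
contact_force: [0.5, -4.2, 6.2]
width: 0.0253
gripper_force: 61.6
clock: 8.8
position: [0.5536, 0.0025, 0.0598]
ee_rot: [0.002, 0.697, 0.717, -0.002]
contact_force: [0.7, -11.3, 4.7]
width: 0.0253
gripper_force: 61.4
clock: 9.0
position: [0.5538, 0.0026, 0.0599]
ee_rot: [0.004, 0.697, 0.717, -0.003]
contact_force: [0.2, -18.4, 5.9]
width: 0.0251
gripper_force: 61.4
```

The second push, centred in the gate, stopped at the same place with 18 N, so the bar is tall and goes in the wide cradle. I'll get the wide channel's pose from the earlier crop.

```bash
python3 - <<'E'
from h import *
import pickle;s=pickle.load(open('s3.pkl','rb'));np.set_printoptions(precision=4,suppress=True)
f=lambda u,v,z:at('wrist',(u/2.6,v/2.6+40),z,s)
t=lambda u,v,z:at('top',(265+u/4.4,165+v/4.4),z)
for x,l,r in[(66,(105,108),(310,112)),(31,(192,272),(368,277)),(-26,(298,465),(435,470)),(-61,(335,547),(462,549))]:
  z=.053+x*.0005+.014*.866;a,b=f(*l,z),f(*r,z);m=(a+b)/2;print(x,a[:2],b[:2],m,np.linalg.norm(a-b),'origin y',m[1]-(x*.000866-.007))
# top view base plate lower corners (z~0.006)
print('top wide base',t(163,490,.0),t(403,488,.0))
E
```

```text
66 [0.4465 0.0715] [0.4805 0.0718] [0.4635 0.0717 0.0981] 0.03403896894101522 origin y 0.021500356980879744
31 [0.4466 0.0419] [0.4807 0.0419] [0.4637 0.0419 0.0806] 0.03412972670258006 origin y 0.022056444081236914
-26 [ 0.4485 -0.0083] [ 0.4814 -0.0086] [ 0.4649 -0.0085  0.0521] 0.03289989889392353 origin y 0.02106121242776301
-61 [ 0.4471 -0.0381] [ 0.4812 -0.0377] [ 0.4641 -0.0379  0.0346] 0.03412047884137674 origin y 0.021889699976108665
top wide base [0.429  0.0845 0.    ] [ 0.4304 -0.0468  0.    ]
```

```bash
python3 -m inch '[{"claw":-1,"travel":[0,-0.06,0],"turn":0},{"claw":-1,"travel":[0,-0.1,0.05],"turn":0},{"claw":-1,"travel":[0,-0.1,0.25],"turn":0},{"claw":-1,"travel":[0,-0.1,0.45],"turn":0},{"claw":-1,"travel":[0,-0.1,0.6],"turn":0}]'
```

```text
clock: 9.5
position: [0.5521, -0.012, 0.1805]
ee_rot: [-0.001, 0.698, 0.716, -0.001]
contact_force: [0.5, -0.3, -3.2]
width: 0.0252
gripper_force: 60.4
```

The wide channel's origin is about (0.464, 0.022) with a yaw of about 90.6°. I'll hover over it and check alignment.

```bash
python3 -m inch '[{"claw":-1,"travel":[-0.2,0.05,0],"turn":-0.0045},{"claw":-1,"travel":[-0.38,0.12,0],"turn":-0.0045},{"claw":-1,"travel":[-0.435,0.16,-0.1],"turn":-0.0045},{"claw":-1,"travel":[-0.435,0.16,-0.15],"turn":-0.0045},{"claw":-1,"travel":[-0.435,0.16,-0.15],"turn":-0.0045}]'
python3 -m inch '[{"claw":-1,"travel":[0,0,0],"turn":0},{"claw":-1,"travel":[0,0,0],"turn":0},{"claw":-1,"travel":[0,0,0],"turn":0}]'
python3 - <<'E'
from h import *
import pickle
s=get_state();print(s['position'],s['ee_rot']);pickle.dump(s,open('s5.pkl','wb'))
a=grab('wrist','w5');cv2.imwrite('pics/w5b.png',cv2.convertScaleAbs(cv2.resize(a[:,:,::-1],(800,600),interpolation=cv2.INTER_CUBIC),alpha=1.8,beta=-30))
E
```

```text
clock: 10.0
position: [0.4649, 0.0199, 0.1476]
ee_rot: [-0.002, 0.703, 0.711, -0.001]
contact_force: [0.7, 0.0, -2.9]
width: 0.0253
gripper_force: 60.5
clock: 10.3
position: [0.4674, 0.0193, 0.1497]
ee_rot: [0.0, 0.703, 0.711, 0.0]
contact_force: [-0.2, 0.0, -3.0]
width: 0.0253
gripper_force: 60.5
[0.4674286  0.01930075 0.14967467] [4.40774999e-04 7.03386849e-01 7.10807050e-01 2.88942380e-04]
```

View pics/w5b.png

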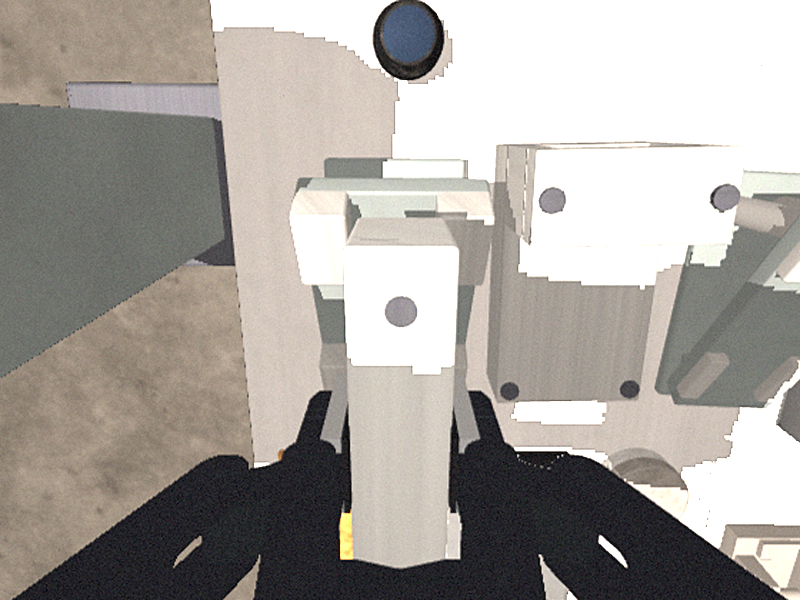

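The bar is parallel to the channel and about 2.4 mm right of its midline: the wall midline is at column 394 and the bar's at 401. I'll shift left, reduce the grip and descend to touch the upper end.

```bash
python3 -m inch '[{"claw":-1,"travel":[-0.012,0.004,-0.05],"turn":0},{"claw":-1,"travel":[-0.012,0.004,-0.1],"turn":0},{"claw":-1,"travel":[-0.012,0.004,-0.14],"turn":0},{"claw":-1,"travel":[-0.012,0.004,-0.163],"turn":0},{"claw":-1,"travel":[-0.012,0.004,-0.163],"turn":0}]' 30
python3 -m inch '[{"claw":-1,"travel":[0,0,-0.01],"turn":0},{"claw":-1,"travel":[0,0,-0.02],"turn":0},{"claw":-1,"travel":[0,0,-0.02],"turn":0}]'
python3 -m inch '[{"claw":-1,"travel":[0,0,-0.01],"turn":0},{"claw":-1,"travel":[0,0,-0.02],"turn":0},{"claw":-1,"travel":[0,0,-0.02],"turn":0}]'
```

```text
clock: 10.85
position: [0.4632, 0.0206, 0.1157]
ee_rot: [-0.001, 0.703, 0.711, -0.001]
contact_force: [-0.6, 0.9, -2.8]
width: 0.0255
gripper_force: 60.5
clock: 11.15
position: [0.4639, 0.0205, 0.1127]
ee_rot: [0.0, 0.703, 0.711, 0.0]
contact_force: [-0.1, 0.5, -2.4]
width: 0.0254
gripper_force: 60.5
clock: 11.45
position: [0.4645, 0.0202, 0.1097]
ee_rot: [0.001, 0.703, 0.711, 0.0]
contact_force: [-2.4, -1.7, 4.9]
width: 0.0251
gripper_force: 61.8
```

```bash
python3 -m inch '[{"claw":-1,"travel":[0,-0.006,-0.01],"turn":0},{"claw":-1,"travel":[0,-0.01,-0.02],"turn":0}]' 25
python3 -m inch '[{"claw":-1,"travel":[0,-0.004,-0.01],"turn":0},{"claw":-1,"travel":[0,-0.007,-0.02],"turn":0}]' 25
```

```text
clock: 11.65
position: [0.4648, 0.0185, 0.1062]
ee_rot: [0.001, 0.703, 0.711, 0.001]
contact_force: [-2.9, -0.2, 6.6]
width: 0.0255
gripper_force: 62.3
clock: 11.85
position: [0.4648, 0.017, 0.1022]
ee_rot: [0.001, 0.703, 0.711, 0.001]
contact_force: [-1.7, -1.8, 6.7]
width: 0.0252
gripper_force: 62.9
```

Steady low force, so the bar is pivoting in the fingers. Continuing down.

```bash
python3 -m inch '[{"claw":-1,"travel":[0,-0.005,-0.01],"turn":0},{"claw":-1,"travel":[0,-0.009,-0.02],"turn":0},{"claw":-1,"travel":[0,-0.01,-0.03],"turn":0},{"claw":-1,"travel":[0,-0.011,-0.04],"turn":0}]'
python3 -m inch '[{"claw":-1,"travel":[0,0,-0.01],"turn":0},{"claw":-1,"travel":[0,-0.001,-0.02],"turn":0},{"claw":-1,"travel":[0,-0.002,-0.03],"turn":0}]'
python3 -m inch '[{"claw":-1,"travel":[0,0,-0.01],"turn":0},{"claw":-1,"travel":[0,0,-0.02],"turn":0}]'
```

```text
clock: 12.25
position: [0.4652, 0.0144, 0.0943]
ee_rot: [0.001, 0.703, 0.711, 0.001]
contact_force: [-2.1, -2.9, 11.1]
width: 0.0256
gripper_force: 64.7
clock: 12.55
position: [0.4652, 0.0137, 0.0883]
ee_rot: [0.002, 0.703, 0.711, 0.001]
contact_force: [-1.3, -3.7, 6.7]
width: 0.0256
gripper_force: 65.6
clock: 12.75
position: [0.4652, 0.0135, 0.0843]
ee_rot: [0.002, 0.703, 0.711, 0.001]
contact_force: [-1.6, -4.7, 6.2]
width: 0.0252
gripper_force: 66.2
```

```bash
python3 -m inch '[{"claw":-1,"travel":[0,0.002,-0.01],"turn":0},{"claw":-1,"travel":[0,0.004,-0.018],"turn":0},{"claw":-1,"travel":[0,0.004,-0.018],"turn":0}]'
python3 -m inch '[{"claw":-1,"travel":[0,0,-0.005],"turn":0},{"claw":-1,"travel":[0,0,-0.005],"turn":0}]'
python3 -m inch '[{"claw":-1,"travel":[0,0,-0.005],"turn":0},{"claw":-1,"travel":[0,0,-0.005],"turn":0}]'
python3 - <<'E'
from h import *
for n in('side','wrist','top'):
    a=grab(n,n+'6')
a=cv2.imread('pics/side6.png')[150:290,230:430];b=cv2.imread('pics/wrist6.png')
o=np.zeros((600,800,3),np.uint8);o[:280,:400]=cv2.resize(a,(400,280),interpolation=cv2.INTER_CUBIC);o[:300,400:]=cv2.convertScaleAbs(cv2.resize(b,(400,300)),alpha=1.6);o[300:,:]=cv2.convertScaleAbs(cv2.resize(b[100:310,140:420],(800,600)),alpha=1.6)[::2][:300] if 0 else 0
c=cv2.imread('pics/top6.png')[230:290,285:375];o[300:600,:450]=cv2.resize(c,(450,300),interpolation=cv2.INTER_CUBIC)
cv2.imwrite('pics/m6.png',o)
E
```

```text
clock: 13.05
position: [0.4653, 0.0136, 0.0806]
ee_rot: [0.002, 0.703, 0.711, -0.0]
contact_force: [-1.7, -6.8, 6.7]
width: 0.0253
gripper_force: 67.1
clock: 13.25
position: [0.4653, 0.0136, 0.0797]
ee_rot: [0.002, 0.703, 0.711, 0.0]
contact_force: [-1.0, -6.9, 7.6]
width: 0.0253
gripper_force: 67.1
clock: 13.45
position: [0.4653, 0.0137, 0.0787]
ee_rot: [0.002, 0.703, 0.711, 0.0]
contact_force: [-1.6, -7.1, 7.1]
width: 0.0252
gripper_force: 67.4
```

View pics/m6.png

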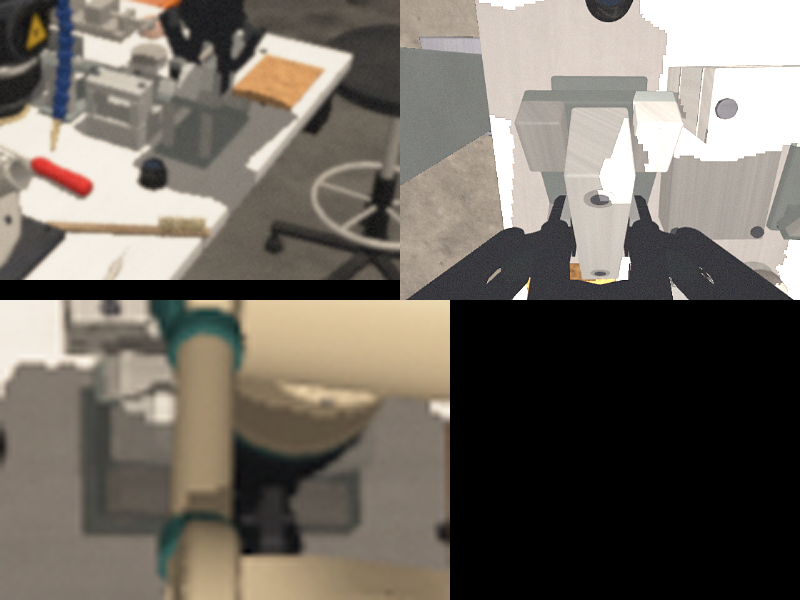

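The wrist view (upper right) shows the bar tilted between the upper walls and almost flat. I'll press gently in small steps until the force rises, which means it's flat.

```bash
python3 -m inch '[{"claw":-1,"travel":[0,0,-0.003],"turn":0},{"claw":-1,"travel":[0,0,-0.003],"turn":0}]'
python3 -m inch '[{"claw":-1,"travel":[0,0,-0.003],"turn":0},{"claw":-1,"travel":[0,0,-0.003],"turn":0}]'
python3 -m inch '[{"claw":-1,"travel":[0,0,-0.003],"turn":0},{"claw":-1,"travel":[0,0,-0.003],"turn":0}]'
```

```text
clock: 13.8
position: [0.4653, 0.0137, 0.0782]
ee_rot: [0.002, 0.703, 0.711, 0.0]
contact_force: [-2.8, -5.9, 8.8]
width: 0.0254
gripper_force: 67.6
clock: 14.0
position: [0.4652, 0.0138, 0.0776]
ee_rot: [0.002, 0.703, 0.711, 0.0]
contact_force: [-2.0, -6.4, 7.5]
width: 0.0248
gripper_force: 67.6
clock: 14.2
position: [0.4653, 0.0138, 0.0771]
ee_rot: [0.002, 0.703, 0.711, 0.0]
contact_force: [-2.8, -6.1, 10.0]
width: 0.0255
gripper_force: 68.1
```

```bash
python3 -m inch '[{"claw":-1,"travel":[0,0,-0.003],"turn":0},{"claw":-1,"travel":[0,0,-0.003],"turn":0}]'
python3 -m inch '[{"claw":-1,"travel":[0,0,-0.003],"turn":0},{"claw":-1,"travel":[0,0,-0.003],"turn":0}]'
python3 -m inch '[{"claw":-1,"travel":[0,0,-0.003],"turn":0},{"claw":-1,"travel":[0,0,-0.003],"turn":0}]'
```

```text
clock: 14.4
position: [0.4653, 0.0138, 0.077]
ee_rot: [0.002, 0.703, 0.711, 0.0]
contact_force: [-3.2, -5.7, 13.7]
width: 0.0254
gripper_force: 68.5
clock: 14.6
position: [0.4652, 0.0138, 0.077]
ee_rot: [0.002, 0.703, 0.711, 0.0]
contact_force: [-4.5, -5.9, 18.6]
width: 0.0249
gripper_force: 69.2
clock: 14.8
position: [0.4652, 0.0138, 0.077]
ee_rot: [0.002, 0.703, 0.711, 0.0]
contact_force: [-6.4, -6.4, 23.8]
width: 0.0248
gripper_force: 69.9
```

The z motion has stopped and the force is up to 24 N, so the bar is flat on the channel floor. I'll relieve the pressure, open and check.

```bash
python3 -m inch '[{"claw":-1,"travel":[0,0,0.006],"turn":0},{"claw":-1,"travel":[0,0,0.01],"turn":0},{"claw":-1,"travel":[0,0,0.01],"turn":0}]'
python3 -m inch '[{"claw":-0.2,"travel":[0,0,0],"turn":0},{"claw":0,"travel":[0,0,0],"turn":0},{"claw":0.1,"travel":[0,0,0],"turn":0},{"claw":0.1,"travel":[0,0,0],"turn":0},{"claw":0.1,"travel":[0,0,0],"turn":0}]'
```

```text
clock: 15.1
position: [0.4652, 0.0138, 0.077]
ee_rot: [0.002, 0.703, 0.711, 0.0]
contact_force: [-1.3, -6.4, 7.1]
width: 0.0249
gripper_force: 67.4
clock: 15.6
position: [0.4638, 0.0154, 0.0754]
ee_rot: [-0.0, 0.703, 0.711, -0.0]
contact_force: [0.7, 0.4, -0.3]
width: 0.0468
gripper_force: 0.0
```

```bash
python3 -m inch '[{"claw":0.1,"travel":[0,0,0.05],"turn":0},{"claw":0.1,"travel":[0,0,0.15],"turn":0},{"claw":0.1,"travel":[0,0,0.35],"turn":0},{"claw":0.1,"travel":[0,0,0.55],"turn":0},{"claw":0.1,"travel":[0,0,0.7],"turn":0}]'
python3 -m inch '[{"claw":0.1,"travel":[0,0,0],"turn":0},{"claw":0.1,"travel":[0,0,0],"turn":0}]'
cat > chk.py <<'E'
from h import *
from scipy.spatial.transform import Rotation as R
np.set_printoptions(precision=4,suppress=True)
s=get_state();im=grab('wrist','w7');g=cv2.cvtColor(im,cv2.COLOR_RGB2GRAY)
p=imaging.camera_params('wrist');T=np.eye(4);w,x,y,z=s['ee_rot'];T[:3,:3]=R.from_quat([x,y,z,w]).as_matrix();T[:3,3]=s['position'];T=T@np.array(p['T_tool_cam'])
def pr(P):
    c=np.linalg.inv(T)@np.append(P,1);q=np.array(p['camera_matrix'])@c[:3];return q[:2]/q[2]
ps=np.radians(90.6);o=np.array([.4645,.0216,.053]);X=np.array([np.cos(ps)*.866,np.sin(ps)*.866,.5]);Z=np.array([-np.cos(ps)*.5,-np.sin(ps)*.5,.866])
for d in(0,.002):print('expected holes',d,[pr(o+(d+h)*X+.04*Z) for h in(.045,-.045)])
print('exp top corners ends',pr(o+.06*X+.04*Z),pr(o-.06*X+.04*Z))
print(s['position'])
for h in(.045,-.045):
    u=pr(o+h*X+.04*Z).astype(int);r=28;a=np.clip(u-r,0,None);c=g[a[1]:u[1]+r,a[0]:u[0]+r]
    if c.size<100:continue
    m=(c<.55*np.median(c)).astype(np.uint8);n,_,st,ce=cv2.connectedComponentsWithStats(m)
    print('found',[(ce[i]+a,st[i,4]) for i in range(1,n) if st[i,4]>25])
E
python3 chk.py
```

```text
clock: 16.1
position: [0.4645, 0.0153, 0.2187]
ee_rot: [0.001, 0.703, 0.711, 0.001]
contact_force: [-0.2, -0.7, 0.2]
width: 0.0471
gripper_force: 0.0
clock: 16.3
position: [0.464, 0.0153, 0.2164]
ee_rot: [0.001, 0.703, 0.711, 0.001]
contact_force: [0.1, -0.4, -0.7]
width: 0.0465
gripper_force: 0.0
expected holes 0 [array([280.9453, 179.2666]), array([280.3417, 255.7488])]
expected holes 0.002 [array([280.9627, 177.0696]), array([280.3522, 254.419 ])]
exp top corners ends [281.081  162.0785] [280.2661 265.3195]
[0.464  0.0153 0.2164]
found []
found [(array([281. , 254.2]), np.int32(30))]
```

The lower hole sits within about 2 px of the expected place. I'll check the upper one with a looser threshold.

```bash
python3 - <<'E'
import cv2,numpy as np
g=cv2.imread('pics/w7.png',0);c=g[160:195,266:297]
print(g[160:196:2,270:292:2])
for y0,x0 in((165,266),(245,266)):
  c=g[y0:y0+28,x0:x0+30];
  for k in(40,60,80,100,120):
    n,_,st,ce=cv2.connectedComponentsWithStats((c<k).astype(np.uint8));print(k,[((ce[i]+[x0,y0]).round(1).tolist(),int(st[i,4])) for i in range(1,n) if st[i,4]>8])
E
```

```text
[[213 211 215 213 214 218 212 212 208 210 211]
 [215 210 215 213 216 215 214 213 206 208 214]
 [215 209 214 216 216 216 216 213 210 210 214]
 [215 214 214 212 217 218 215 213 209 206 212]
 [217 215 215 222 202 191 188 205 211 212 215]
 [215 215 210 165 172 176 184 170 168 185 214]
 [217 200 170 178 158 114 113 145 179 176 171]
 [220 174 173 107  88  88  93  92 144 178 166]
 [219 175 176  91  94  89  98  95  75 178 166]
 [217 177 175 126  86  92  91  91 136 177 183]
 [226 225 182 178 160 118 122 154 181 177 218]
 [118 119 120 211 193 182 187 190 211 222 226]
 [128 125 126 118 123 123 121 117 117 117 120]
 [128 127 126 125 123 129 120 123 123 125 125]
 [124 129 129 125 128 127 128 126 125 124 126]
 [124 130 126 129 126 125 126 126 124 121 126]
 [126 129 129 126 129 126 129 123 125 124 126]
 [129 128 128 128 127 127 125 125 126 120 130]]
40 []
60 []
80 []
100 [([281.0, 176.0], 64)]
120 [([280.9, 175.9], 72), ([271.0, 182.5], 11)]
40 []
60 [([280.8, 254.3], 23)]
80 [([280.9, 254.0], 38)]
100 [([280.6, 254.1], 58)]
120 [([280.8, 253.7], 123), ([269.1, 261.9], 12)]
```

Both holes, at (281,176) and (281,254), match a bar lying flat in the channel about 2–3 mm above the stop. The gripper is clear, so I'm handing in.

```bash
python3 -c "
from rig import ticket,get_state
print(get_state()['clock'],ticket.sign_off())"
```

```text
the job is handed in; nothing more can be done
16.35 None
```

The bar stopped against the gauge lip, so it is the tall one; it lies flat in the wide cradle about 2–3 mm above the lower stop by my camera estimate, released and handed in at 16.35 s (no verdict was returned).

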